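# Set the length stop of a bottle-cutting jig by feel

## Robot

A 6-joint arm with a two-finger parallel gripper is mounted at the origin on the work surface. World frame = base frame: x ahead of the robot, y to its left, z up, the work surface at z = 0. Lengths are in m, angles in degrees, forces in N, time in s.
With the tool pointing down it reaches from about 0.325 to 0.85 m from the base axis. Payload 15.5 kg.
Tool frame: the origin (TCP) lies at the very end of the fingers, on their centre line; the grasp point (between the pads) lies arm.grip_depth behind it (arm.grip_depth is the distance from the TCP to the grasp point, in m); z points along the fingers, y is the direction in which the jaws open and shut (so a half turn about z gives the same grasp; the last joint's range is limited). The gripper opens to 91 mm and grips with 3 to 60 N. Pads are 32 mm wide; open, the fingers measure 118 mm over their backs; the gripper's body (76 mm by 178 mm) begins 60 mm behind the grasp point.
Start: joints at [71.763, 28.281, 77.091, -0, 74.628, -5.472], TCP at [0.138, 0.61, 0.214] pointing down, gripper open.
Joint ranges: [-166.48, 166.48], [-47.26, 123.95], [12.59, 153.08], [-70.14, 250.14], [6.76, 159.57], [-176.63, 176.63]. Speed limits (degrees/s): [108.29, 108.29, 147.25, 172.46, 172.46, 172.46].

## Interface

Orientations are given as a 3x3 rotation matrix whose columns are the frame's x, y, z axes.
In Python, from rig import arm gives the robot as it stands. Calls block until the motion is done:
- arm.move_to(position, orientation): joint-space move of the TCP to a pose.
- arm.move_l(position, orientation=None, feed=0.15): straight line of the TCP; orientation=None keeps the orientation; feed is the mean speed in m/s.
- arm.move_joints(angles): joint-space move.
- arm.grip(opening): finger opening in m; the grip force is fixed at half the most; returns when the fingers have stopped.
- arm.sleep(seconds).
- arm.solve_ik(position, orientation): joint angles nearest the present ones, or None.
- arm.snapshot(name): name is "scene" or "top"; returns the picture (480x640x3 uint8, red, green, blue); there is no depth.
- arm.get_calibration(name): a dict with "intrinsics" (3x3 intrinsics, pixels), "k1" (the pictures are not rectified: a ray, as slopes to the right and down, at radius r is drawn at 1 + k1 r^2 times it, then the intrinsics apply), "cam_to_world" (4x4, takes a point from camera to world coordinates). Camera axes: x right, y down, z forward; pixel columns grow to the right and rows downward; lengths in m; the calibration is good to about 2 mm. A picture is of the moment at which its call begins. get_calibration takes no time and is no camera call.
A pose or a line that the arm cannot do raises arm.Unreachable and nothing moves.
- arm.sign_off(): hands the job in, once; it reports no verdict.
Readings, each from a call of its own:
- arm.current_t(): time.
- arm.current_joint_positions(): joint angles.
- arm.current_dq(): joint speeds.
- arm.current_tau(): joint torques, N m.
- arm.current_ee_pos(): TCP position.
- arm.current_tool_rot(): TCP orientation.
- arm.current_force(): force on the tool from outside, world axes, zero at the start.
- arm.current_torque(): the same for the moment, N m.
- arm.current_width(): finger opening in m.
Only numpy, scipy, OpenCV 4.12 (cv2) and the standard library are available. Lean on these libraries where they do the work, as an engineer would, in place of code of your own. Each camera call takes 0.05 s, during which the arm holds its last target. There are 200 camera calls.

## Task

Set the length stop on the bottle-cutting jig: take the stop key out of its wooden rest, put its blade down on the steel index bar near either end of the bar's open stretch, and drag it along towards the middle until the blade drops into the one hidden notch. Stop there, push the key fully home so that its shoulder sits flush on the bar, and let go, leaving it standing upright. Leave the glassware and other things on the bench where they are.

Things in the scene. Friction and masses are not known exactly. Their poses are not given: they have to be found in the camera images.
- key: The stop key, rigid metal, 0.19 to 0.34 kg, same after a half turn: an aluminium shoulder plate with a grip fin above and a blade below. Origin: centre of the shoulder's underside; z up. Shoulder 40 (x) by 50 (y) mm, 14 mm high above the origin. At the start it stands upright in its rest, blade in the slot, shoulder on the rest's top.
- key_fin (a point): Middle of the key's upright grip fin, 44 mm above the key's origin. The fin is 30 (x) by 12 (y, thickness) mm and stands from 14 to 64 mm above the key's origin: pinch it across the 12 mm, fingers closing along the key's y. Axes as the key's.
- key_tip (a point): Centre of the blade's lower edge, 20 mm below the key's origin. The steel blade is 24 (x) by 8 mm (y, thickness) and reaches 20 mm down from the shoulder; its last 3 mm are only 5 mm thick. Axes as the key's.
- rest: Fixed wooden rest block 70 (x) by 80 (y) by 45 mm high, left or right of the jig; origin: centre of its underside. In the middle of its top a slot, about 31 (x) by 13 (y) mm and 30 mm deep, in which the key's blade stands loosely. Key and rest have the same yaw at the start.
- jig: Fixed bottle-cutting jig: dark wooden base 200 (x, from -45 to +155 mm) by 350 (y) by 22 mm high; origin under the middle of the index bar, on the bench. The steel index bar runs along the jig's y at x = 0, on the side nearer the robot, 44 mm wide, its flat top 50 mm above the bench.
- bar_mid (a point): Middle of the bar's open stretch, on its top; axes as the jig's (y along the bar, z up). Dark bands 11 mm wide cross the bar every 21 mm; all but one are paint. One is the notch: a square-edged groove over the bar's full width, 11 mm along y, 24 mm deep, its middle anywhere within 40 mm either side of here. The blade fits with the key's y along the bar within 5 degrees.
- bar_end (a point): The +y end of the bar's open stretch, on its top, 95 mm from the bar's middle; the other end lies 95 mm to -y. Beyond both ends grey covers, 56 mm wide, 80 mm long, top 58 mm above the bench (8 mm above the bar), hide the bar.
- bottle_axis (a point): Middle of the green bottle clamped on the jig's rollers, parallel to the bar at jig x = 102 mm: 70 mm thick, 225 mm long, top 105 mm above the bench. A scoring arm at jig y = 0, x = 103 to 155 mm, reaches 120 mm above the bench. All fixed.
- bottle_a: Bystander: upright closed green bottle, 74 mm thick, 232 mm high, beyond the jig on the right. Origin under its middle.
- bottle_b: Bystander: the same kind of bottle, beyond the jig on the left. Origin under its middle.
- tumbler_a: Bystander: green glass tumbler, 72 mm wide, 85 mm high, between robot and jig. Origin under its middle.
- tumbler_b: Bystander: green glass tumbler, 72 mm wide, 95 mm high, left of the jig. Origin under its middle.
- candle_pot: Bystander: terracotta candle in its pot, 84 mm wide, 75 mm high, right of the jig. Origin under its middle.
- dish: Bystander: terracotta bowl, 90 mm wide, 35 mm high, on the side of the jig where the rest is not. Origin under its middle.
- sanding_block: Bystander: cork sanding block 90 by 60 by 35 mm, between robot and jig, on the right. Origin under its middle.

How it is judged:
By the outcome, as a careful person would: the job done as asked, in the order asked, and still so for the second after the job is handed in, with the robot touching nothing.
It also fails if it takes over 45 s, if anything falls off the work surface, if the arm or the gripper's body presses on something with over 40 N, if the wrist force passes 120 N, or if a joint passes its speed limit or range.

## Working session

There is one attempt and no reset: what is moved stays moved. The work goes in short steps, each a Python script; the robot and the scene stay as the last script left them, time stands still between calls to the robot, and variables do not carry over. Pictures are saved under pics/ and viewed, about 8 in all and at most 12, crops included, and the job is handed in when it is done.

```bash
mkdir -p pics; ls
python3 - <<'E'
from rig import arm
import cv2,numpy as np
for n in("scene","top"):
    cv2.imwrite(f"pics/{n}0.png",arm.snapshot(n)[:,:,::-1])
    c=arm.get_calibration(n);print(n,c["intrinsics"],c["k1"],np.round(c["cam_to_world"],4))
print(arm.grip_depth,arm.current_t(),arm.current_width(),np.round(arm.current_tool_rot(),3),arm.current_force())
E
```

```text
pics
scene [[452.60738493   0.         320.97233407]
 [  0.         452.60738493 234.85038171]
 [  0.           0.           1.        ]] -0.05469593408705294 [[ 0.3638  0.7005 -0.614   1.1972]
 [ 0.9314 -0.2678  0.2465 -0.2635]
 [ 0.0082 -0.6616 -0.7499  0.87  ]
 [ 0.      0.      0.      1.    ]]
top [[572.44885919   0.         318.02329086]
 [  0.         572.44885919 250.63913877]
 [  0.           0.           1.        ]] -0.07334449668504912 [[-0.0251 -0.9965  0.0794  0.442 ]
 [-0.9997  0.0254  0.0022  0.0101]
 [-0.0042 -0.0793 -0.9968  1.2701]
 [ 0.      0.      0.      1.    ]]
0.0188 0.1 0.09112992532590782 [[-0.975  0.221 -0.   ]
 [ 0.221  0.975 -0.001]
 [ 0.    -0.001 -1.   ]] [-0.78586181 -0.52146518 -0.0906877 ]
```

View pics/top0.png

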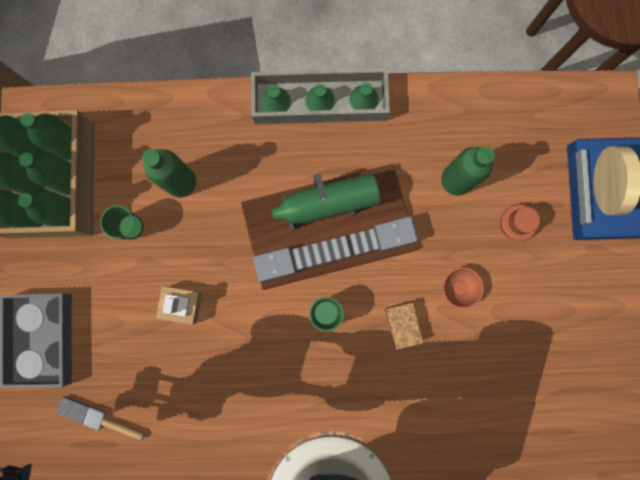

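View pics/scene0.png

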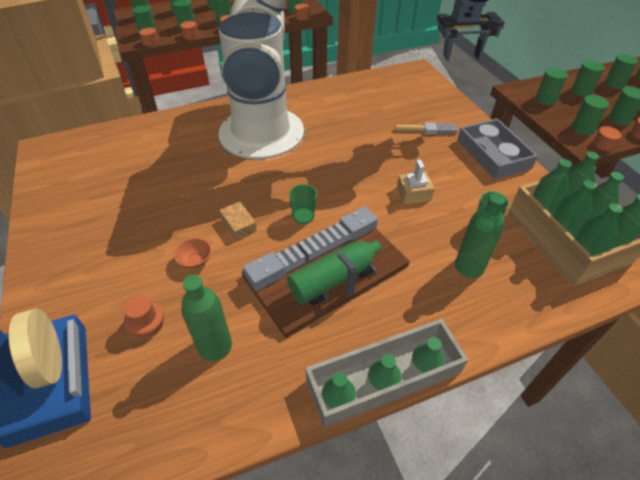

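The top view shows the rest with the key at about (178,305). The bar runs from cover (273,263) to cover (396,235), with the tumbler at (326,314). I'll measure the rest, key and bar from masks.

```bash
cat > h.py <<'E'
import numpy as np, cv2
from rig import arm
def ray(n,px):
    c=arm.get_calibration(n);K=np.array(c["intrinsics"]);T=np.array(c["cam_to_world"])
    D=np.array([c["k1"],0,0,0,0])
    u=cv2.undistortPoints(np.float64(px).reshape(-1,1,2),K,D)[:,0]
    return T[:3,3],np.c_[u,np.ones(len(u))]@T[:3,:3].T
def plane(n,px,z):
    o,d=ray(n,px);return o+d*((z-o[2])/d[:,2])[:,None]
def proj(n,P):
    c=arm.get_calibration(n);K=np.array(c["intrinsics"]);T=np.linalg.inv(c["cam_to_world"])
    return cv2.projectPoints(np.float64(P).reshape(-1,1,3),cv2.Rodrigues(T[:3,:3])[0],T[:3,3],K,np.array([c["k1"],0,0,0,0]))[0][:,0]
def tri(a,b):
    o1,d1=ray("top",a);o2,d2=ray("scene",b)
    A=np.c_[d1[0],-d2[0]];s=np.linalg.lstsq(A,o2-o1,rcond=None)[0]
    return (o1+d1[0]*s[0]+o2+d2[0]*s[1])/2,np.linalg.norm(A@s-(o2-o1))
E
python3 - <<'E'
from h import *
t=cv2.imread("pics/top0.png");s=cv2.imread("pics/scene0.png")
big=np.zeros((600,800,3),np.uint8)
def put(im,x,y,w,h,f,X,Y):
    big[Y:Y+h*f,X:X+w*f]=cv2.resize(im[y:y+h,x:x+w],None,fx=f,fy=f,interpolation=cv2.INTER_CUBIC)
put(t,245,210,180,80,4,0,0)
put(t,150,280,56,50,5,0,325)
put(s,390,155,50,50,5,300,325)
cv2.imwrite("pics/crop0.png",big)
g=cv2.cvtColor(t,cv2.COLOR_BGR2HSV)
m=((g[...,1]<70)&(g[...,2]>70)).astype(np.uint8)
m[:,:240]=0;m[:,430:]=0;m[:205]=0;m[300:]=0
n,l,st,ce=cv2.connectedComponentsWithStats(m)
for i in range(1,n):
    if st[i,4]>60:
        print(st[i],ce[i],cv2.minAreaRect(np.argwhere(l==i)[:,::-1].astype(np.float32)), plane("top",ce[i],.05)[0])
k=((g[...,1]<70)&(g[...,2]>110)).astype(np.uint8)[280:330,150:206]
n,l,st,ce=cv2.connectedComponentsWithStats(k)
for i in range(1,n):print("key",st[i],ce[i]+[150,280])
E
```

```text
[ 349  216   69   40 1638] [384.19230769 236.12637363] ((382.30316162109375, 236.5518341064453), (27.179882049560547, 66.06645965576172), 75.25643920898438) [ 0.56675882 -0.12980546  0.05      ]
[ 292  236   60   34 1246] [320.90770465 252.45906902] ((320.94598388671875, 252.29176330566406), (22.335630416870117, 56.89670181274414), 75.46554565429688) [0.53511616 0.00670541 0.05      ]
[ 253  247   42   35 1039] [273.59480269 264.36958614] ((273.44122314453125, 264.2647399902344), (27.406524658203125, 38.07809066772461), 75.96376037597656) [0.51218334 0.10836759 0.05      ]
key [ 12  14  27  23 417] [174.98321343 304.93045564]
```

View pics/crop0.png

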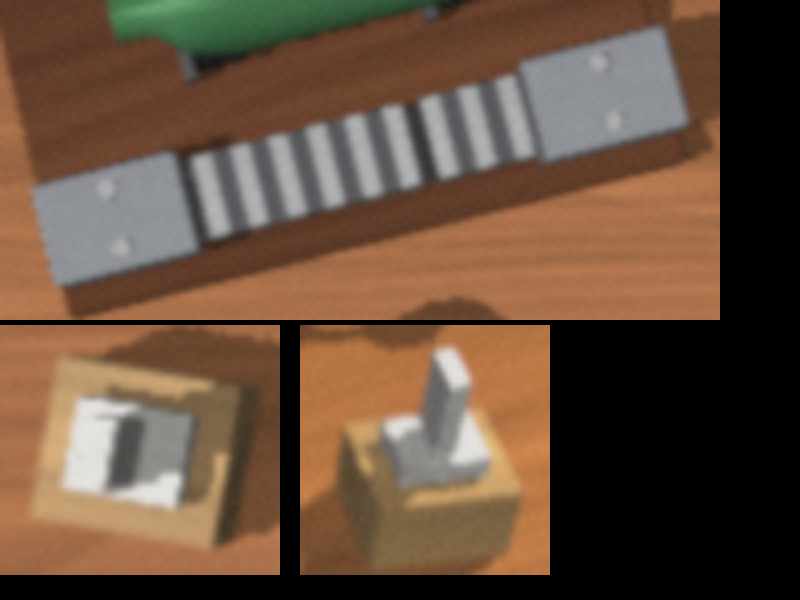

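The crop gives these positions:
- **Key:** the shoulder is centred at about (176,305), with the fin's thin side running horizontally (world y).
- **Bar:** the band near (351,245) looks darkest, so it is probably the notch. The drag will decide.

Next I compute poses and go for the grasp.

```bash
cat >> h.py <<'E'
def cr(p,f,x,y,Y): p=np.float64(p);return np.c_[(p[:,0]+.5)/f-.5+x,(p[:,1]-Y+.5)/f-.5+y]
L=plane("top",cr([(33,186),(175,152),(198,250),(60,285)],4,245,210,0),.058)
R=plane("top",cr([(520,62),(665,28),(687,125),(543,160)],4,245,210,0),.058)
MID=(L.mean(0)+R.mean(0))/2; MID[2]=.05
v=L.mean(0)-R.mean(0); JY=v/np.linalg.norm(v)
KS=plane("top",cr([(80,397),(193,410),(178,507),(65,490)],5,150,280,325),.059)
RS=plane("top",cr([(60,358),(240,385),(215,545),(35,515)],5,150,280,325),.045)
def ydir(P): w=(P[0]-P[1]+P[3]-P[2]);return w/np.linalg.norm(w)
def rot(yd):  # tool down, jaws along yd
    y=np.array([yd[0],yd[1],0]);y/=np.linalg.norm(y);z=np.array([0,0,-1.]);return np.c_[np.cross(y,z),y,z]
E
python3 - <<'E'
from h import *
a=lambda w:np.degrees(np.arctan2(-w[0],w[1]))
N=lambda P:[round(1e3*np.linalg.norm(P[i]-P[i-1]),1) for i in range(4)]
print("mid",MID,a(JY),np.linalg.norm(v),N(L),N(R))
print("key",KS.mean(0),a(ydir(KS)),N(KS));print("rest",RS.mean(0),a(ydir(RS)),N(RS))
# scene: fin top centre ~ crop (452,368)
print("fin top scene",plane("scene",cr([(452,368)],5,390-60,155,325),.109))
nt=plane("top",[(351,245)],.05)[0];print("dark band s",(nt-MID)@JY)
for p,yd in((KS.mean(0),ydir(RS)),(MID-.082*JY,JY)):
    for sg in(1,-1): print(np.round(arm.solve_ik([p[0],p[1],.2],rot(sg*yd)),1))
E
```

```text
mid [ 0.54204747 -0.02301545  0.05      ] 12.913613825882456 0.2676057461430324 [np.float64(54.6), np.float64(77.6), np.float64(53.6), np.float64(75.4)] [np.float64(53.7), np.float64(79.9), np.float64(53.2), np.float64(79.2)]
key [0.4310425  0.31791109 0.059     ] -8.684700054679535 [np.float64(39.8), np.float64(48.8), np.float64(41.4), np.float64(49.0)]
rest [0.43097653 0.31784607 0.045     ] -10.102517577102681 [np.float64(68.0), np.float64(79.1), np.float64(69.0), np.float64(79.1)]
fin top scene [[0.43324312 0.32076443 0.109     ]]
dark band s -0.03583188343343726
[ 30.   22.   90.8  -0.   67.3 -49.9]
[ 30.   22.   90.8  -0.   67.3 130.1]
[ -16.4   24.6   86.1   -0.    69.3 -119.3]
[-16.4  24.6  86.1  -0.   69.3  60.7]
```

Run:
```python
from h import *
p=np.array([.432,.319]);Rk=rot(ydir(RS)+ydir(KS))
arm.move_to([*p,.17],Rk)
arm.move_l([*p,.0702],feed=.12)
f0=np.array(arm.current_force());print("pre",f0,arm.current_ee_pos())
cv2.imwrite("pics/pre.png",arm.snapshot("scene")[:,:,::-1])
arm.grip(.004);print("w",arm.current_width(),arm.current_force())
arm.move_l([*p,.19],feed=.12);arm.sleep(.3)
print("lift",arm.current_force(),arm.current_width(),arm.current_t())
s=arm.snapshot("scene")[:,:,::-1];cv2.imwrite("pics/lift_s.png",s)
big=np.zeros((400,800,3),np.uint8)
c=cv2.imread("pics/pre.png")[90:215,350:475]
big[:,:400]=cv2.resize(c,(400,400));big[:,400:]=cv2.resize(s[90:215,350:475],(400,400))
cv2.imwrite("pics/grasp.png",big)
```

```text
pre [ 0.07235214 -0.46950197  0.84150905] [0.43231037 0.31930242 0.07076993]
w 0.012178683052689994 [-0.27843883 -0.40087764  0.18977521]
lift [ 1.14010433 -0.13339452 -3.89351161] 0.011795812640710846 5.3
```

View pics/grasp.png

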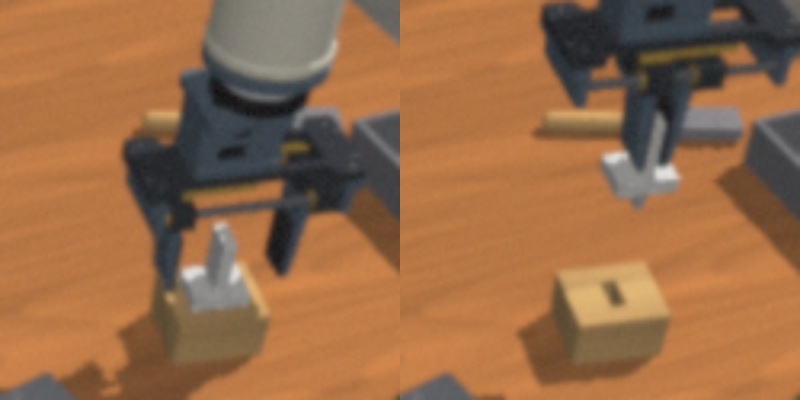

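The key is held and lifted clear: its width reads 11.8 mm and the force about -3.9 N. Next I go to the -y end and touch down on the bar.

```bash
cat >> h.py <<'E'
RJ=rot(JY)
def P(s,z,dx=0): q=MID+s*JY+dx*RJ[:,0];return [q[0],q[1],z]
E
python3 - <<'E'
from h import *
arm.move_to(P(-.080,.19),RJ)
arm.move_l(P(-.080,.106),feed=.12);arm.sleep(.2)
f0=np.mean([np.array(arm.current_force()) for _ in range(5)],0);print("base",f0,arm.current_ee_pos(),P(-.08,.106))
np.save("f0.npy",f0)
z=.101;
while z>.088:
    arm.move_l(P(-.080,z),feed=.03);f=np.array(arm.current_force())-f0
    print(round(z,4),np.round(f,1),round(arm.current_ee_pos()[2],4),arm.current_t())
    if f[2]>5: break
    z-=.001
t=arm.snapshot("top")[:,:,::-1];s=arm.snapshot("scene")[:,:,::-1]
big=np.zeros((400,800,3),np.uint8)
big[:,:400]=cv2.resize(t[190:300,280:420][:,:110+30],(400,400));big[:,400:]=cv2.resize(s[170:310,230:370],(400,400))
cv2.imwrite("pics/touch.png",big)
E
```

```text
base [-0.44498766 -1.03259503 -3.5766293 ] [ 0.56034198 -0.1010749   0.10671037] [np.float64(0.5599260066241774), np.float64(-0.10099209950594314), 0.106]
0.101 [0.9 1.3 1.1] 0.1008 8.3333
0.1 [ 1.4  1.2 -0.1] 0.0999 8.5833
0.099 [0.1 1.1 0.7] 0.099 8.8333
0.098 [1.  2.2 0.3] 0.0979 9.0833
0.097 [-0.1  1.2  1.1] 0.0969 9.3333
0.096 [0.8 0.1 0.5] 0.0959 9.5833
0.095 [0.1 0.9 5.4] 0.0952 9.8333
```

View pics/touch.png

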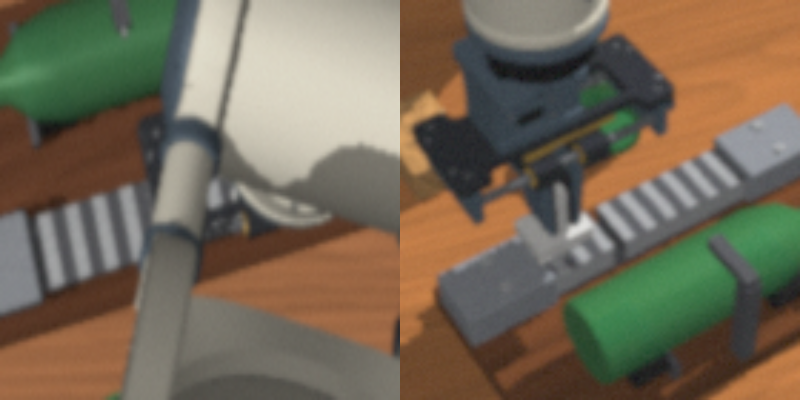

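Contact came at TCP z = 0.0953, as expected. The scene view shows the key on the bar with a real gap, the notch, just ahead of it at crop (605,230). Now I drag under light preload until it drops.

```bash
cat > drag.py <<'E'
from h import *
f0=np.load("f0.npy")
F=lambda:np.mean([np.array(arm.current_force()) for _ in range(3)],0)-f0
s,z=-.080,.0949;log=[];found=False
while s<.05 and arm.current_t()<25:
    s+=.002 if s<-.048 else .001
    arm.move_l(P(s,z),feed=.03);f=F();log.append((round(s*1e3,1),round(z*1e3,2),*np.round(f,1)))
    if f[2]<3:
        arm.move_l(P(s,z-.0012),feed=.03);f=F();log.append(("probe",s,z-.0012,*np.round(f,1)))
        if f[2]<4: found=True;z-=.0012;break
    z=np.clip(z+np.clip((f[2]-8)/40000,-.0003,.0003),.0940,.0958)
for l in log:print(*l)
print("found",found,s,z,arm.current_ee_pos(),arm.current_t())
E
python3 drag.py
```

```text
-78.0 94.9 2.2 -1.8 6.4
-76.0 94.86 1.9 -3.4 9.2
-74.0 94.89 1.4 -3.4 8.5
-72.0 94.9 1.8 -3.1 8.2
-70.0 94.91 1.0 -1.9 9.3
-68.0 94.94 1.8 -2.4 9.7
-66.0 94.98 2.1 -2.8 8.6
-64.0 95.0 3.3 -3.0 10.0
-62.0 95.05 1.8 -2.0 9.2
-60.0 95.08 1.4 -2.8 8.9
-58.0 95.1 1.1 -2.0 9.1
-56.0 95.13 2.4 -1.6 8.4
-54.0 95.14 1.4 -2.2 9.0
-52.0 95.16 2.0 -2.5 8.8
-50.0 95.18 1.8 -1.7 7.5
-48.0 95.17 1.5 -2.0 7.8
-47.0 95.16 1.7 -2.8 8.5
-46.0 95.18 1.6 -2.6 7.6
-45.0 95.17 1.4 -1.4 7.6
-44.0 95.16 1.1 -2.0 7.0
-43.0 95.13 0.7 -2.4 6.8
-42.0 95.1 1.6 -3.2 7.3
-41.0 95.08 0.7 -3.0 7.8
-40.0 95.08 0.8 -3.4 8.4
-39.0 95.09 2.4 -2.4 7.9
-38.0 95.09 1.9 -2.8 6.9
-37.0 95.06 1.1 -1.6 6.0
-36.0 95.01 0.9 1.6 0.4
probe -0.03599999999999996 0.09381111878982244 -0.3 0.9 -0.5
found True -0.03599999999999996 0.09381111878982244 [ 0.54982312 -0.05798312  0.09354776] 17.1833
```

The blade dropped at s = -36 mm with no force left under it. I centre it by about 2.5 mm, then lower with guards.

```bash
cat > home.py <<'E'
from h import *
f0=np.load("f0.npy")
F=lambda:np.mean([np.array(arm.current_force()) for _ in range(3)],0)-f0
s,z=-.036,.0933
arm.move_l(P(s,z),feed=.03)
for ds in(.0012,.0013):
    s+=ds;arm.move_l(P(s,z),feed=.03);f=F();print("adv",s,np.round(f,1),"along",round(f@JY,1))
    if f@JY<-6: s-=.0015;break
while z>.0735:
    z-=.0015 if z>.079 else .0007
    arm.move_l(P(s,z),feed=.04);f=F();a=f@JY
    print(round(z*1e3,1),np.round(f,1),"along",round(a,1),round(arm.current_ee_pos()[2]*1e3,1))
    if f[2]>(10 if z>.0785 else 18): print("stop");break
    if abs(a)>5: s+=np.sign(a)*.0004
print(s,z,arm.current_t(),arm.current_width())
cv2.imwrite("pics/home.png",cv2.resize(arm.snapshot("scene")[170:290,250:410,::-1],(800,600),interpolation=cv2.INTER_CUBIC))
E
python3 home.py
```

```text
adv -0.0348 [0.1 1.1 0.6] along 1.0
adv -0.033499999999999995 [-0.1  1.4  0.8] along 1.4
91.8 [-0.   1.1  0.2] along 1.0 91.7
90.3 [-0.7  0.9  0.7] along 1.0 90.2
88.8 [-0.6  1.3  0.2] along 1.4 88.7
87.3 [0.7 0.6 0.6] along 0.4 87.2
85.8 [ 0.3  1.  -0.1] along 0.8 85.7
84.3 [0.2 1.2 0.4] along 1.1 84.2
82.8 [ 1.   1.2 -0.5] along 0.9 82.7
81.3 [-0.1  1.3  0.3] along 1.3 81.2
79.8 [1.1 0.9 0.1] along 0.7 79.7
78.3 [0.4 1.2 0.6] along 1.1 78.2
77.6 [0.8 0.3 1. ] along 0.1 77.6
76.9 [ 0.3 -0.4  0.1] along -0.4 76.9
76.2 [0.2 1.7 0. ] along 1.6 76.2
75.5 [-0.1  1.   0.4] along 1.0 75.5
74.8 [-1.8  1.7  7.9] along 2.0 75.2
74.1 [-6.   1.3 22.6] along 2.6 75.1
stop
-0.033499999999999995 0.07409999999999994 21.9333 0.01187902316297852
```

View pics/home.png

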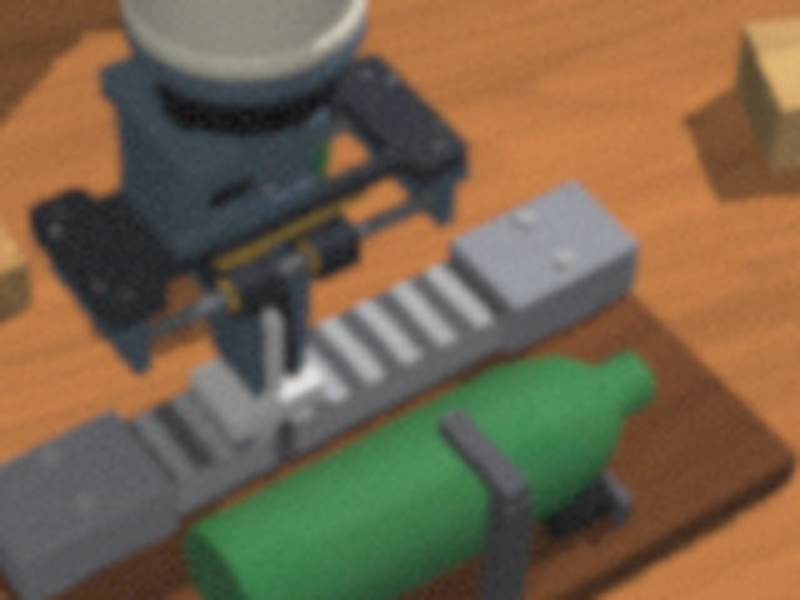

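The key is seated at TCP z = 75.1 mm, 20 mm below first contact, with 23 N of push. In the view the shoulder lies flat on the bar with the blade in the gap. I unload, release and retreat.

Run:
```python
from h import *
s=-.0335
arm.move_l(P(s,.0751),feed=.03)
arm.grip(.06);print(arm.current_width(),arm.current_force())
arm.move_l(P(s,.20),feed=.12);print(arm.current_force())
j=list(arm.current_joint_positions());j[0]+=55;arm.move_joints(j);print(arm.current_t())
t=arm.snapshot("top")[:,:,::-1];sc=arm.snapshot("scene")[:,:,::-1]
cv2.imwrite("pics/end_t.png",t);cv2.imwrite("pics/end_s.png",sc)
big=np.zeros((600,800,3),np.uint8)
big[:300,:400]=cv2.resize(t[205:280,290:390],(400,300),interpolation=cv2.INTER_CUBIC)
big[:300,400:]=cv2.resize(sc[195:285,250:370],(400,300),interpolation=cv2.INTER_CUBIC)
big[300:,:400]=cv2.resize(t,(400,300));big[300:,400:]=cv2.resize(sc,(400,300))
cv2.imwrite("pics/end.png",big)
```

```text
0.05990237170095183 [-0.51286897 -0.29698165  0.06060093]
[-0.02617779 -0.10613983  0.71457633]
26.1333
```

View pics/end.png

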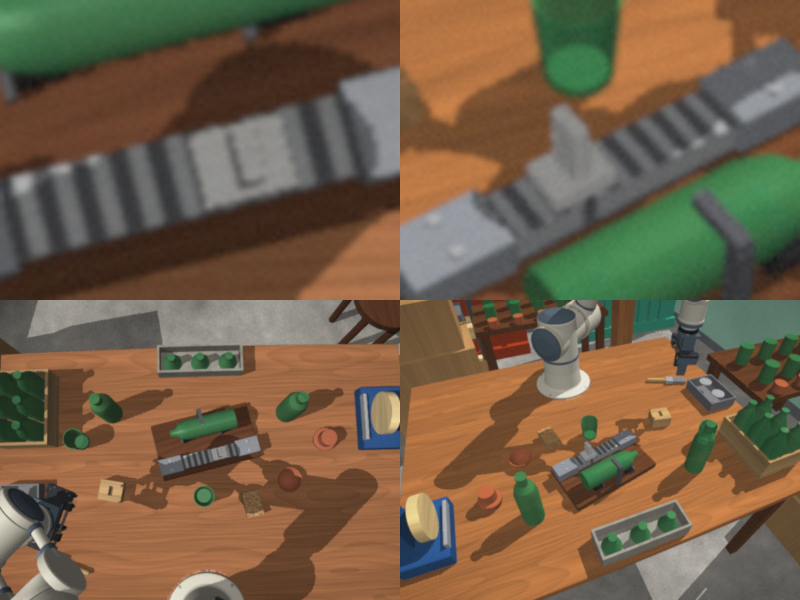

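The key stands upright and flush on the bar, the gripper is clear of it, and the bystanders are where they were. Handing in.

```bash
python3 -c "
from rig import arm
arm.sign_off()"
```

```text
the job is handed in; nothing more can be done
```

The key is in the hidden notch, pushed fully home, and left standing upright. I handed the job in at about 26 s of the 45 s allowed.

- **Drag:** I took the key from its rest and set its blade on the bar about 15 mm from the -y end. Under about 8 N of preload I dragged it towards the middle, and it dropped at about 36 mm to the -y side of the middle. I then centred it by about 2.5 mm.
- **Push home:** the key went down without catching. It stopped 20 mm below first contact on the bar, which is the blade's full length, under a 23 N push.
- **Last checks:** after release the force readings were back near zero. In the pictures the shoulder lies flat on the bar and the bystanders are where they were. I judged both by eye rather than measuring them. No check failed.
- **Small disagreements:** the two cameras differed by about 3 mm on the key's starting place. The bar covers measured 267.6 mm apart instead of 270 mm. Neither affected the result.

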